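# Feel a tool magazine for the empty socket and seat a tool holder in it

### The arm

A 6-joint arm with a two-finger parallel gripper is mounted at the origin on a cart in front of the work surface, level with it; the furniture and walls round the work are solid. World frame = base frame: x ahead of the robot, y to its left, z up, the work surface at z = 0. Lengths are in m, angles in degrees, forces in N, time in s.
With the tool pointing down it reaches from about 0.4 to 0.825 m from the base axis. Payload 7 kg.
Tool frame: the origin (TCP) lies at the very end of the fingers, on their centre line; the grasp point (between the pads) lies 19 mm behind it (ctrl.pinch_z is the distance from the TCP to the grasp point, in m); z points along the fingers, x is the direction in which the jaws open and shut, and the axes are right-handed (so a half turn about z gives the same grasp; the last joint's range is limited). The gripper opens to 88 mm and grips with 3 to 60 N. Pads are 19 mm wide; open, the fingers measure 130 mm over their backs; the gripper's body (78 mm by 193 mm) begins 47 mm behind the grasp point.
Start: joints at [92.252, 20.546, 0.682, 0, -70.136, -16.507], TCP at [0.166, 0.654, 0.227] pointing down, gripper open.
Joint ranges: [-176.03, 176.03], [-82.01, 121.73], [-58.28, 71.71], [-173.87, 95.51], [-174.79, -0.11], [-173.66, 173.66]. Speed limits (degrees/s): [136.94, 136.94, 172.46, 180, 180, 180].

### API

Orientations are given as [roll, pitch, yaw] about the fixed x, y, z axes, in that order (R = Rz(yaw) Ry(pitch) Rx(roll)).
In Python, from plant import ctrl gives the robot as it stands.
- The arm moves only by the tool carry_out, never from a script. Its argument "increments" is a list of rows, each a list of 7 numbers: the turn, a rotation vector about the world's x, y, z in degrees, then the shift along the world's x, y, z in mm, then the closure, from 0 (fully open) to 1 (shut). In form: [[ax, ay, az, dx, dy, dz, grip], ...]. A call has 1 to 20 rows; each row is the pose to reach, as a shift and turn from the pose commanded when the call began; what a row does not reach only later rows make up. A row lasts 1/8 s, in which the tool goes at most 62.5 mm and 10.7 degrees, less where a joint would pass 70% of its speed; a pose out of reach is approached as far as the arm can. A call with a gripper value outside its range is refused whole. The fingers move at their own pace and stop on an object; the grip force is fixed at half the most. Time passes only in rows, so rows that repeat a pose let the fingers close. It gives the time, the measured TCP pose, the force and the opening at its end, in the units of the state.
- ctrl.get_obs(): the state, without advancing time (a new reading comes with each control period).
- ctrl.snapshot(name): name is "side" or "top"; returns a dict with "pixels" (400x640x3 uint8, blue, green, red), "intrinsics" (3x3 intrinsics, pixels), "dist" ([k1, k2, p1, p2, k3] as OpenCV has them; the pictures are not rectified), "rvec" (rotation vector, rad) and "tvec" (3), from world to camera coordinates, as OpenCV has them. Camera axes: x right, y down, z forward; pixel columns grow to the right and rows downward; lengths in m; the calibration is good to about 2 mm. A picture is of the moment at which its call begins. There is no depth.
- ctrl.close_job(): hands the job in, once; it reports no verdict.
Trained networks look in a picture, given as the dict that the camera call returned (one of the last four; its "shot" number tells which), for a name from the list of things; names that differ only in an ending like _2 or _b are one class to them, and where a whole thing is asked for, a point or a joint stands for the part that bears it (a point fixed in the world has none). Each returns a list of dicts, best first, with "confidence" (0 to 1); they miss things now and then, are a little off and sometimes report something else, mostly with a low value. They report only what shows in the picture. A call takes as long as a camera call.
- ctrl.search_frame(picture, label): "centre" ([x, y, z] in m, in world coordinates, good to about 4 mm: the middle of the surface that is visible of it).
- ctrl.outline_of(picture, label): "pixels" (400x640 bool, what is visible of it).
The state is a dict: "clock": time; "joint_pos": joint angles; "qvel": joint speeds; "tau": joint torques, N m; "tool_pos": TCP position; "orientation": TCP orientation; "force": force on the tool from outside, world axes, zero at the start; "moment": the same for the moment, N m; "opening": finger opening in m.
Only numpy, scipy, OpenCV 4.12 (cv2) and the standard library are available. Lean on these libraries where they do the work, as an engineer would, in place of code of your own. Each camera call takes 0.05 s, during which the arm holds its last target. There are 200 camera calls.

### The job

Load the steel tool holder into the tool magazine. Two of the three sockets still have a spacer plug lying at the bottom, out of sight under the rubber dust lips, so first take the wooden-handled brass rod and feel gently down the sockets until you have touched the bottom of the one that is empty, then put the rod back in its stand. Push the tool holder fully home in that empty socket, past its spring catch until the flange is down on the magazine, without forcing anything or disturbing the things lying around, and let go.

Things in the scene. Friction and masses are not known exactly. Their poses are not given: they have to be found in the camera images.
- magazine: Tool magazine: aluminium block 72 (x) x 205 (y) x 75 mm high on a steel foot plate 88 x 255 x 8 mm, fixed to the bench. Origin at the centre of its underside, z up, y along its row of three upright sockets 65 mm apart. All contact forces on it together must stay below 60 N; pushes of 10 to 20 N are ample.
- socket_0 (a point): Mouth centre of the left (+y) socket, in the magazine's top face; axes as the magazine's. Each socket is a blind bore 25 mm wide, 55 mm deep, mouth chamfered 1.5 mm, covered by a slit rubber dust lip that gives way without noticeable force. In two sockets, which differ each time, a loose steel spacer plug (23 mm wide, 16 mm high) lies on the floor: a rod stops 39 mm below the mouth, not 55 mm.
- socket_1 (a point): Mouth centre of the middle socket, in the magazine's top face; axes as the magazine's. In the front (-x) wall of each socket, 9 mm below the mouth, a spring-loaded ball stands 3.5 mm into the bore; it is pushed back by 10 to 18 N.
- socket_2 (a point): Mouth centre of the right (-y) socket, in the magazine's top face; axes as the magazine's. Built like the other two.
- feeler_rod: Feeler rod, 150 mm long, 0.12 kg, upright in its stand with its tip down: brass rod 12 mm in diameter, wooden handle 18 mm in diameter from 103 to 147 mm above the tip (grip it there). Origin at the tip's centre, z along the rod towards the handle.
- rod_tip (a point): The lower end of the feeler rod (centre of its end face); z towards the handle.
- rod_stand: Rod stand: wooden block 54 x 54 x 50 mm (foot 64 x 64 x 6 mm), fixed to the bench, with an upright blind hole 14.5 mm wide and 44 mm deep (floor 6 mm above the bench) in the middle of its top. Origin at the centre of its underside, z up. The rod stands in it at the start.
- tool_holder: Steel tool holder, 110 mm long, 0.2 to 0.4 kg, upright in its black stand. Origin on its axis in the underside of its flange (38 mm wide, 10 mm thick), which comes to rest on the magazine; z up. Above the flange a neck, then a round collet nut 31 mm in diameter from 27 to 52 mm above the origin (grip it there), top at 58 mm.
- holder_nose (a point): Lower end of the tool holder's shank, 52 mm below its origin. Shank 17 mm in diameter with a 5 mm lead-in, and a bead 23.4 mm in diameter 13 to 21 mm below the flange. In the empty socket the bead meets the spring ball with the flange about 13 mm up; 5 to 12 N of push takes it past at about 8 mm; home is flange on the top face. On a plug the flange stays 13 mm up.
- holder_stand: Black plastic stand of the tool holder, block 70 x 70 x 62 mm (foot 76 x 76 x 6 mm), fixed to the bench, with a hole 27 mm wide and 57 mm deep in which the tool holder stands on its flange. Origin at the centre of its underside, z up.
- relay_box: Bystander: loose grey boxed relay unit, 108 x 136 x 48 mm, origin at the centre of its underside. To be left alone.
- tally_counter: Bystander: loose white round tally counter lying flat, 44 x 50 x 27 mm, origin at the centre of its underside. To be left alone.

How it is judged:
By the outcome, as a careful person would: the job done as asked, in the order asked, and still so for the second after the job is handed in, with the robot touching nothing.
It also fails if it takes over 64 s, if anything falls off the work surface, if the arm or the gripper's body presses on something with over 40 N, if the wrist force passes 120 N, or if a joint passes its speed limit or range.

## Working session

There is one attempt and no reset: what is moved stays moved. The work goes in short steps, Python scripts to look and compute and a tool call to move; the robot and the scene stay as the last step left them, time stands still between calls to the robot, and variables do not carry over. Pictures are saved under pics/ and viewed, about 8 in all and at most 12, crops included, and the job is handed in when it is done.

Besides the shell and the picture viewer there is one more tool, called after "Call:" as name(argument=value, ...), one argument or row to a line, values as JSON. carry_out: Moves the arm, as the interface text tells. Its arguments: {"type":"object","properties":{"increments":{"type":"array"}},"required":["increments"]}

```bash
mkdir -p pics; ls; python3 - <<'E'
from plant import ctrl
import cv2
o=ctrl.get_obs(); print({k:o[k] for k in('clock','tool_pos','orientation','force','opening')},ctrl.pinch_z)
for n in('side','top'):
    p=ctrl.snapshot(n); cv2.imwrite(f'pics/{n}0.png',p['pixels'])
    print(n,p['intrinsics'],p['dist'],p['rvec'],p['tvec'])
    for l in('magazine','feeler_rod','rod_stand','tool_holder','holder_stand','relay_box','tally_counter','socket_0','socket_1','socket_2','rod_tip'):
        try: print(l,[(d['centre'],d['confidence']) for d in ctrl.search_frame(p,l)][:3])
        except Exception as e: print(l,e)
print(ctrl.get_obs()['clock'])
E
```

```text
pics
{'clock': 0.0, 'tool_pos': array([0.16610834, 0.65373312, 0.22563525]), 'orientation': array([-1.79993116e+02, -9.34592487e-02, -1.04262553e+02]), 'force': array([0.67620755, 0.11675822, 0.82959303]), 'opening': 0.08722604473889725} 0.0188
side [[417.69929483   0.         315.99372941]
 [  0.         417.69929483 192.82501451]
 [  0.           0.           1.        ]] [-0.07499536  0.          0.          0.          0.        ] [ 2.01286929 -0.48152892  0.31137121] [-0.47983177  0.19418173  0.65809729]
magazine [([0.5045, -0.2039, 0.0592], 0.67)]
feeler_rod [([0.4455, 0.1457, 0.1147], 0.8), ([0.5202, 0.2878, 0.0938], 0.56)]
rod_stand [([0.437, 0.1274, 0.0347], 0.8)]
tool_holder [([0.5195, 0.2845, 0.0964], 0.7)]
holder_stand [([0.5204, 0.266, 0.0323], 0.67), ([0.5048, -0.2008, 0.0614], 0.36)]
relay_box [([0.6445, 0.2534, 0.0456], 0.71)]
tally_counter [([0.6985, -0.0252, 0.0175], 0.85)]
socket_0 [([0.5022, -0.1995, 0.0669], 0.76), ([0.4371, 0.1255, 0.0369], 0.74)]
socket_1 [([0.5022, -0.1995, 0.0669], 0.76), ([0.4371, 0.1255, 0.0369], 0.74)]
socket_2 [([0.5022, -0.1995, 0.0669],
[... 186 characters left out ...]
  0.           1.        ]] [-0.04133778  0.          0.          0.          0.        ] [ 2.20543194 -2.13968751  0.11493784] [0.04392904 0.55877896 0.95538567]
magazine [([0.5219, -0.1322, 0.0774], 0.72)]
feeler_rod [([0.4421, 0.1402, 0.1579], 0.6)]
rod_stand [([0.4448, 0.1387, 0.0485], 0.75), ([0.5182, 0.2905, 0.1163], 0.33)]
tool_holder [([0.5128, 0.2904, 0.1123], 0.73)]
holder_stand [([0.514, 0.284, 0.0643], 0.69)]
relay_box [([0.6709, 0.2759, 0.0464], 0.75)]
tally_counter [([0.6957, -0.0141, 0.0146], 0.5)]
socket_0 [([0.5233, -0.1259, 0.0745], 0.88)]
socket_1 [([0.5233, -0.1259, 0.0745], 0.88)]
socket_2 [([0.5233, -0.1259, 0.0745], 0.88)]
rod_tip [([0.4454, 0.1433, 0.1562], 0.46)]
1.2
```

View pics/top0.png

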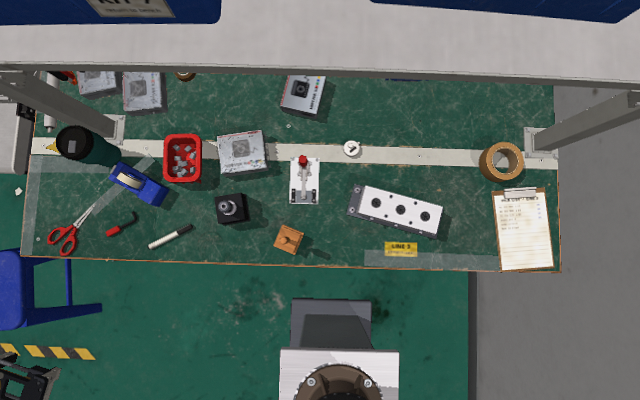

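View pics/side0.png

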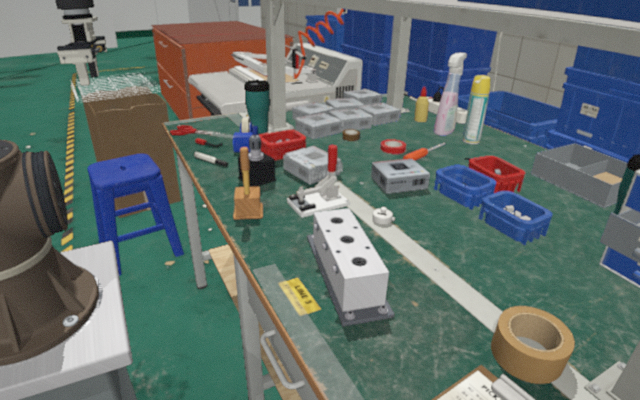

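```bash
cat >h.py <<'E'
import numpy as np,cv2
from scipy.optimize import minimize,least_squares
from plant import ctrl
def proj(p,P): return cv2.projectPoints(np.asarray(P,float).reshape(-1,3),np.array(p['rvec'],float),np.array(p['tvec'],float),np.array(p['intrinsics']),np.array(p['dist']))[0][:,0]
def cyl(r,z0,z1):
    a=np.linspace(0,2*np.pi,32,endpoint=False); c=np.c_[r*np.cos(a),r*np.sin(a)]
    return np.vstack([np.c_[c,np.full(32,z)] for z in(z0,z1)])
def box(x,y,z0,z1): return np.array([[i*x/2,j*y/2,z] for i in(-1,1) for j in(-1,1) for z in(z0,z1)])
def sil(p,parts,q):
    S=4; m=np.zeros((400*S,640*S),np.uint8); c,s=np.cos(q[2]),np.sin(q[2])
    for P in parts:
        W=P@np.array([[c,s,0],[-s,c,0],[0,0,1]])+[q[0],q[1],0]
        h=cv2.convexHull(((proj(p,W)+.5)*S-.5).astype(np.float32))
        cv2.fillConvexPoly(m,np.round(h*16).astype(np.int32),255,shift=4)
    return cv2.resize(m,(640,400),interpolation=cv2.INTER_AREA)/255.
def fit(views,parts,q0,yaw=True):
    # views: list of (picture, mask)
    n=3 if yaw else 2
    def f(v,vs=views):
        q=list(v[:2]/100)+[v[2]/10 if yaw else 0]
        return sum(np.abs(sil(p,parts,q)-m).sum()/m.sum() for p,m in vs)
    v0=np.array([q0[0]*100,q0[1]*100]+([q0[2]*10] if yaw else []))
    out=[]
    for vs in [views]+([[v] for v in views] if len(views)>1 else []):
        r=minimize(f,v0,args=(vs,),method='Nelder-Mead',options=dict(initial_simplex=np.vstack([v0]+[v0+np.eye(n)[i] for i in range(n)]),xatol=.005,fatol=1e-4))
        out.append((np.round(r.x*([.01,.01,.1][:n]),4),round(r.fun,3)))
    return out
ROD=[cyl(.006,.05,.156),cyl(.009,.109,.153)]
HOLD=[cyl(.019,.062,.072),cyl(.0155,.089,.114),cyl(.008,.07,.12)]
RST=[box(.054,.054,.006,.05),box(.064,.064,0,.006),ROD[1],ROD[0]]
HST=[box(.07,.07,.006,.062),box(.076,.076,0,.006)]+HOLD
def mag(h): return [box(.088,.255,0,.008),box(.072,.205,0,h)]
E
cat >a.py <<'E'
from h import *
import pickle
ps=[ctrl.snapshot(n) for n in('side','top')]
M={}
for l in('magazine','feeler_rod','rod_stand','tool_holder','holder_stand'):
    for i,p in enumerate(ps):
        r=ctrl.outline_of(p,l)
        if r: M[l,i]=np.array(r[0]['pixels']).astype(float); print(l,i,r[0]['confidence'],M[l,i].sum())
pickle.dump((ps,M),open('d.pkl','wb'))
v=lambda l:[(ps[i],M[l,i]) for i in(0,1) if (l,i) in M]
u=lambda a,b:[(ps[i],np.maximum(M[a,i],M[b,i])) for i in(0,1) if (a,i) in M and (b,i) in M]
print('rod',fit(v('feeler_rod'),ROD,(.445,.141),False))
print('rst',fit(u('rod_stand','feeler_rod'),RST,(.443,.14,-.3)))
print('hold',fit(v('tool_holder'),HOLD,(.513,.289),False))
print('hst',fit(u('holder_stand','tool_holder'),HST,(.515,.289,0)))
for h in(.075,.083): print('mag',h,fit(v('magazine'),mag(h),(.52,-.13,-.25)))
# dark sockets inside magazine mask
for i,p in enumerate(ps):
    g=cv2.cvtColor(p['pixels'],cv2.COLOR_BGR2GRAY); m=cv2.erode(M['magazine',i].astype(np.uint8),np.ones((5,5)))
    n,_,st,c=cv2.connectedComponentsWithStats(((g<80)&(m>0)).astype(np.uint8))
    print(i,[(c[k].round(1).tolist(),int(st[k,4])) for k in range(1,n) if st[k,4]>15])
print(ctrl.get_obs()['clock'])
im=np.hstack([cv2.resize(ps[1]['pixels'][150:270,200:460],(780,360))]); 
im2=cv2.resize(ps[0]['pixels'][140:330,220:400],(540,570))
cv2.imwrite('pics/c1.png',im);cv2.imwrite('pics/c2.png',im2)
E
python3 a.py
```

```text
magazine 0 0.96 6026.0
magazine 1 0.59 2914.0
rod_stand 0 0.9 746.0
rod_stand 1 0.56 532.0
tool_holder 0 0.55 296.0
tool_holder 1 0.28 2786.0
holder_stand 0 0.56 800.0
holder_stand 1 0.89 669.0
rod [(array([0.445, 0.141]), np.float64(0.0))]
rst [(array([ 0.443,  0.14 , -0.3  ]), np.float64(0.0))]
hold [(array([0.5215, 0.3031]), np.float64(1.182)), (array([0.5215, 0.3031]), np.float64(0.1)), (array([0.4764, 0.0581]), np.float64(1.064))]
hst [(array([0.52  , 0.2992, 0.2302]), np.float64(1.178)), (array([0.5215, 0.3018, 0.2421]), np.float64(0.262)), (array([0.5174, 0.2971, 0.1762]), np.float64(0.893))]
mag 0.075 [(array([ 0.5275, -0.14  , -0.2407]), np.float64(0.19)), (array([ 0.5268, -0.1389, -0.2413]), np.float64(0.076)), (array([ 0.5278, -0.1422, -0.2336]), np.float64(0.094))]
mag 0.083 [(array([ 0.527 , -0.141 , -0.2438]), np.float64(0.234)), (array([ 0.5266, -0.1394, -0.2409]), np.float64(0.125)), (array([ 0.5272, -0.1419, -0.2337]), np.float64(0.096))]
0 [([333.1, 294.4], 29), ([341.8, 315.1], 28), ([371.5, 311.4], 48), ([358.7, 314.9], 32)]
1 [([364.3, 215.7], 28), ([383.5, 221.0], 57), ([408.1, 227.7], 51), ([426.9, 232.9], 24)]
1.8
```

```bash
cat >b.py <<'E'
from h import *
import pickle
ps,M=pickle.load(open('d.pkl','rb'))
ps=[ctrl.snapshot(n) for n in('side','top')]
for l in('feeler_rod','tool_holder','rod_stand','holder_stand'):
    for i,p in enumerate(ps):
        for r in ctrl.outline_of(p,l):
            m=np.array(r['pixels']); ys,xs=np.nonzero(m); print(l,i,r['confidence'],m.sum(),xs.min(),xs.max(),ys.min(),ys.max())
            if m.sum()<900 and r['confidence']>.4: M[l,i]=m.astype(float); break
if M['tool_holder',1].sum()>900: del M['tool_holder',1]
pickle.dump((ps,M),open('d.pkl','wb'))
v=lambda l:[(ps[i],M[l,i]) for i in(0,1) if (l,i) in M]
u=lambda a,b:[(ps[i],np.maximum(M[a,i],M[b,i])) for i in(0,1) if (a,i) in M and (b,i) in M]
print('rod',fit(v('feeler_rod'),ROD,(.445,.141),False))
print('rst',fit(u('rod_stand','feeler_rod'),RST,(.443,.14,-.3)))
print('hold',fit(v('tool_holder'),HOLD,(.521,.3),False))
print('hst',fit(u('holder_stand','tool_holder'),HST,(.52,.3,.2)))
a=cv2.resize(ps[1]['pixels'][180:260,205:455],None,fx=3.2,fy=3.2,interpolation=3)
b=cv2.resize(ps[0]['pixels'][145:325,225:395],None,fx=1.9,fy=1.9,interpolation=3)
c=cv2.resize(ps[0]['pixels'][140:225,225:285],None,fx=4,fy=4,interpolation=3)
im=np.zeros((256+342,800,3),np.uint8); im[:256]=a; im[256:256+342,:b.shape[1]]=b; im[256:256+340,400:640]=c
cv2.imwrite('pics/c1.png',im)
print(ctrl.get_obs()['clock'])
E
python3 b.py
```

```text
feeler_rod 0 0.88 322 240 249 147 193
feeler_rod 1 0.62 58 280 289 237 243
tool_holder 0 0.86 328 248 263 135 160
tool_holder 1 0.63 215 218 236 201 214
rod_stand 0 0.6 837 234 263 186 219
rod_stand 1 0.72 508 275 303 225 254
holder_stand 0 0.59 824 238 275 153 187
holder_stand 1 0.62 768 214 249 193 225
rod [(array([0.442 , 0.1454]), np.float64(0.257)), (array([0.4426, 0.1485]), np.float64(0.092)), (array([0.4421, 0.1451]), np.float64(0.139))]
rst [(array([ 0.4422,  0.1462, -0.3553]), np.float64(0.131)), (array([ 0.4426,  0.1483, -0.3608]), np.float64(0.054)), (array([ 0.4428,  0.1454, -0.374 ]), np.float64(0.054))]
hold [(array([0.5192, 0.2979]), np.float64(0.235)), (array([0.5216, 0.3037]), np.float64(0.117)), (array([0.5192, 0.2978]), np.float64(0.077))]
hst [(array([0.5196, 0.2981, 0.195 ]), np.float64(0.302)), (array([0.5209, 0.3022, 0.2662]), np.float64(0.248)), (array([0.5196, 0.2978, 0.1839]), np.float64(0.038))]
2.3
```

View pics/c1.png

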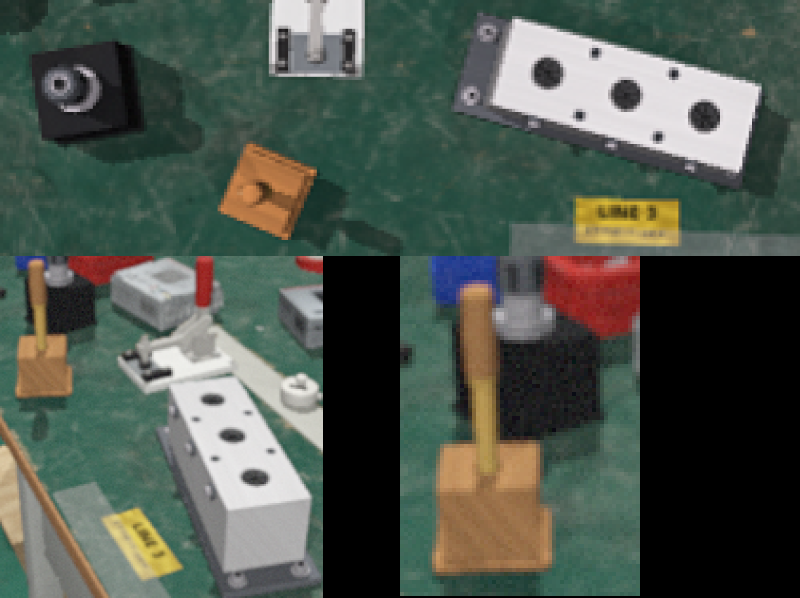

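```bash
cat >c.py <<'E'
from h import *
import pickle
def sockets(p,guess,h=.075):
    g=cv2.cvtColor(p['pixels'],cv2.COLOR_BGR2GRAY).astype(float); cs=[]
    yy,xx=np.mgrid[:400,:640]
    for k in(1,0,-1):
        c,s=np.cos(guess[2]),np.sin(guess[2]); P=[guess[0]-s*.065*k,guess[1]+c*.065*k,h]
        u=proj(p,P)[0]
        for _ in range(4):
            w=np.clip(150-g,0,None)*((xx-u[0])**2+(yy-u[1])**2<8**2); u=np.array([(w*xx).sum(),(w*yy).sum()])/w.sum()
        cs.append(u)
    return np.array(cs)
def res(q,ps,cs,h=.075):
    c,s=np.cos(q[2]),np.sin(q[2])
    P=[[q[0]-s*.065*k,q[1]+c*.065*k,h] for k in(1,0,-1)]
    return np.concatenate([(proj(p,P)-u).ravel() for p,u in zip(ps,cs)])
if __name__=='__main__':
    ps,M=pickle.load(open('d.pkl','rb'))
    g=(.5275,-.141,-.24); cs=[sockets(p,g) for p in ps]; print(cs)
    for sel in([0,1],[0],[1]):
        r=least_squares(res,g,args=([ps[i] for i in sel],[cs[i] for i in sel]),x_scale=.01); print(sel,r.x.round(4),np.degrees(r.x[2]),r.fun.round(2))
E
python3 c.py
```

```text
[array([[336.39832708, 220.23651572],
       [346.72241087, 239.27822581],
       [358.6899361 , 261.33019169]]), array([[375.6274913 , 202.38721923],
       [400.17389187, 209.14856308],
       [424.76856436, 215.91228342]])]
[0, 1] [ 0.5269 -0.1422 -0.2411] -13.812535318510234 [ 0.35 -0.3   0.33 -0.37  0.34 -0.38  0.03  0.52  0.01  0.56 -0.08  0.59]
[0] [ 0.5258 -0.1428 -0.2406] -13.785111044229573 [ 0.   -0.   -0.01 -0.02  0.    0.02]
[1] [ 0.5283 -0.1422 -0.2394] -13.714652444152577 [ 0.04  0.01  0.03  0.   -0.06 -0.01]
```

Call:
carry_out(
  increments=[
    [0, 0, 0, 276.5, -507.5, 0, 0],
    [0, 0, 0, 276.5, -507.5, 0, 0],
    [0, 0, 0, 276.5, -507.5, 0, 0],
    [0, 0, 0, 276.5, -507.5, 0, 0],
    [0, 0, 0, 276.5, -507.5, 0, 0],
    [0, 0, 0, 276.5, -507.5, 0, 0],
    [0, 0, 0, 276.5, -507.5, 0, 0],
    [0, 0, 0, 276.5, -507.5, 0, 0],
    [0, 0, 0, 276.5, -507.5, 0, 0],
    [0, 0, 0, 276.5, -507.5, 0, 0],
    [0, 0, 0, 276.5, -507.5, 0, 0],
    [0, 0, 0, 276.5, -507.5, 0, 0],
  ],
)

```text
clock: 3.8
tool_pos: [0.4425, 0.1474, 0.2266]
orientation: [-180.0, 0.0, -104.2]
force: [0.0, 0.5, -0.1]
opening: 0.0876
```

Call:
carry_out(
  increments=[
    [0, 0, 0, 0, 0, -40, 0],
    [0, 0, 0, 0, 0, -75, 0],
    [0, 0, 0, 0, 0, -100, 0],
    [0, 0, 0, 0, 0, -114, 0],
    [0, 0, 0, 0, 0, -114, 0],
    [0, 0, 0, 0, 0, -114, 0],
  ],
)

```text
clock: 4.55
tool_pos: [0.4432, 0.1474, 0.1135]
orientation: [-179.9, 0.1, -104.2]
force: [0.2, 0.7, 0.6]
opening: 0.0877
```

```bash
python3 - <<'E'
from h import *
p=ctrl.snapshot('side'); cv2.imwrite('pics/g1.png',cv2.resize(p['pixels'][100:240,190:340],(600,560),interpolation=3)); o=ctrl.get_obs(); print(o['tool_pos'],o['force'])
E
```

```text
[0.44330707 0.14739242 0.11357955] [-0.33719999  0.22208644  0.67512089]
```

View pics/g1.png

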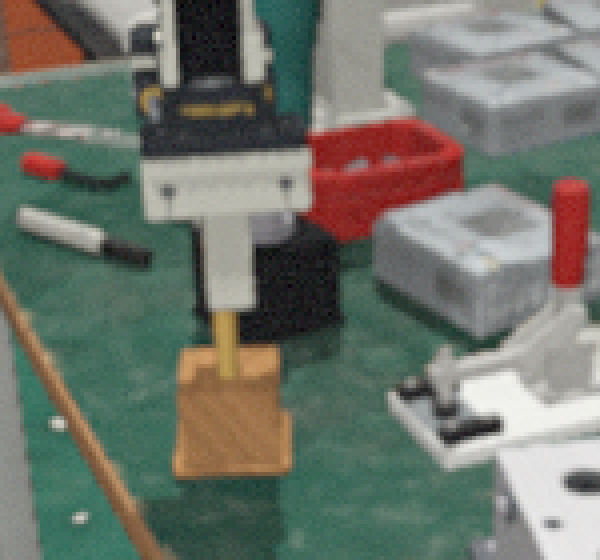

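Call:
carry_out(
  increments=[
    [0, 0, 0, 0, 0, 0, 0.3],
    [0, 0, 0, 0, 0, 0, 0.6],
    [0, 0, 0, 0, 0, 0, 1],
    [0, 0, 0, 0, 0, 0, 1],
    [0, 0, 0, 0, 0, 0, 1],
    [0, 0, 0, 0, 0, 0, 1],
    [0, 0, 0, 0, 0, 0, 1],
    [0, 0, 0, 0, 0, 0, 1],
  ],
)

```text
clock: 5.6
tool_pos: [0.4427, 0.1467, 0.1125]
orientation: [180.0, 0.0, -104.3]
force: [1.2, -0.2, -0.4]
opening: 0.0172
```

Call:
carry_out(
  increments=[
    [0, 0, 0, 0, 0, 20, 1],
    [0, 0, 0, 0, 0, 60, 1],
    [0, 0, 0, 0, 0, 105, 1],
    [0, 0, 0, 0, 0, 110, 1],
    [0, 0, 0, 25, -56, 110, 1],
    [0, 0, 0, 50, -112, 110, 1],
    [0, 0, 0, 75, -168, 110, 1],
    [0, 0, 0, 90, -203, 110, 1],
    [0, 0, 0, 100, -225, 110, 1],
    [0, 0, 0, 100, -225, 95, 1],
    [0, 0, 0, 100, -225, 90, 1],
    [0, 0, 0, 100, -225, 90, 1],
    [0, 0, 0, 100, -225, 90, 1],
  ],
)

```text
clock: 7.22
tool_pos: [0.5428, -0.0776, 0.2029]
orientation: [-180.0, 0.0, -104.2]
force: [-0.3, -0.1, -1.4]
opening: 0.0174
```

```bash
python3 - <<'E'
from h import *
o=ctrl.get_obs(); print(o['tool_pos'],o['force'],o['opening'])
ps=[ctrl.snapshot(n) for n in('side','top')]
import pickle; pickle.dump(ps,open('e.pkl','wb'))
s,t=[p['pixels'] for p in ps]
for p in ps:
  for r in ctrl.outline_of(p,'feeler_rod')[:1]:
    ys,xs=np.nonzero(r['pixels']); print(r['confidence'],len(xs),xs.min(),xs.max(),ys.min(),ys.max()); 
    for y in range(ys.min(),ys.max()+1,3): print(y,xs[ys==y].mean().round(2),(ys==y).sum())
a=cv2.resize(s[120:300,270:400],None,fx=3,fy=3,interpolation=3); b=cv2.resize(t[160:250,330:460],None,fx=3,fy=3,interpolation=3)
im=np.zeros((540,780,3),np.uint8); im[:540,:390]=a; im[:270,390:]=b; cv2.imwrite('pics/g2.png',im)
print(proj(ps[0],[[.5425,-.0792,.09],[.5425,-.0792,.15],[.5425,-.0792,.075]]))
E
```

```text
[ 0.54280041 -0.07762313  0.20289346] [-0.30576036 -0.10958147 -1.44816473] 0.0174399088554658
0.69 289 334 341 162 209
162 338.0 5
165 338.0 7
168 338.0 7
171 337.5 6
174 337.5 6
177 337.0 7
180 337.0 7
183 337.0 7
186 337.0 7
189 337.0 5
192 337.0 5
195 337.0 5
198 336.5 6
201 336.5 6
204 336.5 6
207 336.0 5
[[337.15321353 213.0962754 ]
 [338.44458402 184.32357373]
 [336.84256186 219.96587925]]
```

View pics/g2.png

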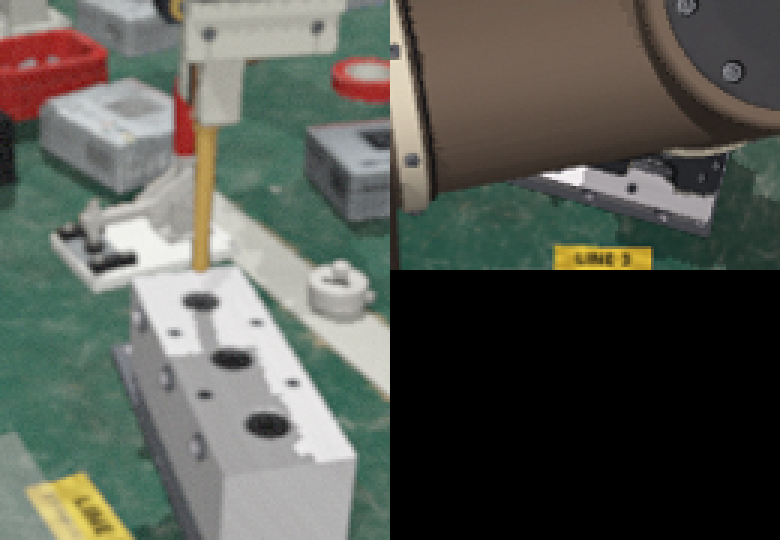

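Call:
carry_out(
  increments=[
    [0, 0, 0, 0, 0, -14, 1],
    [0, 0, 0, 0, 0, -26, 1],
    [0, 0, 0, 0, 0, -38, 1],
    [0, 0, 0, 0, 0, -48, 1],
    [0, 0, 0, 0, 0, -54, 1],
    [0, 0, 0, 0, 0, -57, 1],
    [0, 0, 0, 0, 0, -58, 1],
    [0, 0, 0, 0, 0, -59, 1],
    [0, 0, 0, 0, 0, -60, 1],
    [0, 0, 0, 0, 0, -60.5, 1],
  ],
)

```text
clock: 8.68
tool_pos: [0.543, -0.0783, 0.1425]
orientation: [-180.0, 0.0, -104.2]
force: [-1.2, 0.1, 2.8]
opening: 0.0171
```

Call:
carry_out(
  increments=[
    [0, 0, 0, 0, 0, -0.5, 1],
    [0, 0, 0, 0, 0, -1, 1],
    [0, 0, 0, 0, 0, -1, 1],
  ],
)

```text
clock: 9.05
tool_pos: [0.5435, -0.0784, 0.1424]
orientation: [-179.9, 0.0, -104.2]
force: [-1.9, 0.5, 8.1]
opening: 0.0172
```

Call:
carry_out(
  increments=[
    [0, 0, 0, 0, 0, 12, 1],
    [0, 0, 0, 0, 0, 36, 1],
    [0, 0, 0, 0, 0, 60, 1],
    [0, 0, 0, 0, 0, 62, 1],
    [0, 0, 0, -5, -20, 62, 1],
    [0, 0, 0, -11, -45, 62, 1],
    [0, 0, 0, -15.5, -63, 62, 1],
    [0, 0, 0, -15.5, -63, 62, 1],
    [0, 0, 0, -15.5, -63, 62, 1],
    [0, 0, 0, -15.5, -63, 45, 1],
    [0, 0, 0, -15.5, -63, 30, 1],
    [0, 0, 0, -15.5, -63, 17, 1],
    [0, 0, 0, -15.5, -63, 8, 1],
    [0, 0, 0, -15.5, -63, 4, 1],
    [0, 0, 0, -15.5, -63, 3, 1],
    [0, 0, 0, -15.5, -63, 2, 1],
    [0, 0, 0, -15.5, -63, 1, 1],
    [0, 0, 0, -15.5, -63, 0, 1],
  ],
)

```text
clock: 11.3
tool_pos: [0.5281, -0.1416, 0.1424]
orientation: [-179.9, -0.0, -104.2]
force: [-0.9, 0.7, 11.2]
opening: 0.0171
```

Socket_1 also has a plug. Socket_2 next; the floor is expected 16 mm deeper.

Call:
carry_out(
  increments=[
    [0, 0, 0, 0, 0, 12, 1],
    [0, 0, 0, 0, 0, 36, 1],
    [0, 0, 0, 0, 0, 60, 1],
    [0, 0, 0, 0, 0, 62, 1],
    [0, 0, 0, -5, -20, 62, 1],
    [0, 0, 0, -11, -45, 62, 1],
    [0, 0, 0, -15.5, -63, 62, 1],
    [0, 0, 0, -15.5, -63, 62, 1],
    [0, 0, 0, -15.5, -63, 62, 1],
    [0, 0, 0, -15.5, -63, 45, 1],
    [0, 0, 0, -15.5, -63, 30, 1],
    [0, 0, 0, -15.5, -63, 17, 1],
    [0, 0, 0, -15.5, -63, 8, 1],
    [0, 0, 0, -15.5, -63, 4, 1],
    [0, 0, 0, -15.5, -63, 3, 1],
    [0, 0, 0, -15.5, -63, 2, 1],
    [0, 0, 0, -15.5, -63, 1, 1],
    [0, 0, 0, -15.5, -63, 0, 1],
  ],
)

```text
clock: 13.55
tool_pos: [0.5118, -0.2044, 0.1412]
orientation: [-180.0, 0.0, -104.3]
force: [0.2, 0.5, -1.3]
opening: 0.0173
```

Call:
carry_out(
  increments=[
    [0, 0, 0, 0, 0, -4, 1],
    [0, 0, 0, 0, 0, -8, 1],
    [0, 0, 0, 0, 0, -11, 1],
    [0, 0, 0, 0, 0, -12.5, 1],
    [0, 0, 0, 0, 0, -13.5, 1],
    [0, 0, 0, 0, 0, -14.3, 1],
    [0, 0, 0, 0, 0, -15, 1],
    [0, 0, 0, 0, 0, -15.5, 1],
    [0, 0, 0, 0, 0, -16, 1],
    [0, 0, 0, 0, 0, -16, 1],
  ],
)

```text
clock: 14.8
tool_pos: [0.5124, -0.2046, 0.1264]
orientation: [-179.9, -0.0, -104.2]
force: [-1.2, 0.6, 8.7]
opening: 0.0172
```

Call:
carry_out(
  increments=[
    [0, 0, 0, 0, 0, 5, 1],
    [0, 0, 0, 0.5, 1.9, 5, 1],
    [0, 0, 0, 1, 3.9, 5, 1],
    [0, 0, 0, 1.2, 4.9, 5, 1],
    [0, 0, 0, 1.4, 5.8, 5, 1],
    [0, 0, 0, 1.5, 6.3, 5, 1],
    [0, 0, 0, 1.5, 6.3, 5, 1],
  ],
)

```text
clock: 15.68
tool_pos: [0.513, -0.1982, 0.1299]
orientation: [180.0, -0.0, -104.3]
force: [-0.1, -2.0, -2.0]
opening: 0.0173
```

Call:
carry_out(
  increments=[
    [0, 0, 0, -1.5, -6.3, 0, 1],
    [0, 0, 0, -2.4, -9.7, 0, 1],
    [0, 0, 0, -2.6, -10.7, 0, 1],
    [0, 0, 0, -2.9, -11.7, 0, 1],
    [0, 0, 0, -3, -12.4, 0, 1],
    [0, 0, 0, -3, -12.4, 0, 1],
  ],
)

```text
clock: 16.42
tool_pos: [0.5102, -0.2104, 0.1301]
orientation: [-180.0, 0.0, -104.3]
force: [0.0, -0.2, -1.4]
opening: 0.0173
```

Call:
carry_out(
  increments=[
    [0, 0, 0, -0.1, -0.5, 0, 1],
    [0, 0, 0, -0.2, -1, 0, 1],
    [0, 0, 0, -0.2, -1, 0, 1],
  ],
)

```text
clock: 16.8
tool_pos: [0.5101, -0.2113, 0.1301]
orientation: [-180.0, 0.0, -104.3]
force: [0.0, 0.4, -0.9]
opening: 0.0173
```

Call:
carry_out(
  increments=[
    [0, 0, 0, -0.1, -0.5, 0, 1],
    [0, 0, 0, -0.2, -1, 0, 1],
    [0, 0, 0, -0.2, -1, 0, 1],
  ],
)

```text
clock: 17.18
tool_pos: [0.51, -0.2119, 0.1301]
orientation: [-180.0, 0.0, -104.3]
force: [0.5, 5.7, 0.4]
opening: 0.0173
```

Call:
carry_out(
  increments=[
    [0, 0, 0, 1, 4, 0, 1],
    [0, 0, 0, 1.8, 7.4, 0, 1],
    [0, 0, 0, 4.8, 6.7, 0, 1],
    [0, 0, 0, 6.2, 6.3, 0, 1],
    [0, 0, 0, 7.2, 6.1, 0, 1],
    [0, 0, 0, 7.7, 6, 0, 1],
    [0, 0, 0, 7.7, 6, 0, 1],
  ],
)

```text
clock: 18.05
tool_pos: [0.5175, -0.2065, 0.13]
orientation: [180.0, -0.0, -104.3]
force: [0.5, -0.2, -0.4]
opening: 0.0172
```

Call:
carry_out(
  increments=[
    [0, 0, 0, 0.5, -0.1, 0, 1],
    [0, 0, 0, 1, -0.2, 0, 1],
    [0, 0, 0, 1, -0.2, 0, 1],
  ],
)

```text
clock: 18.42
tool_pos: [0.5186, -0.2066, 0.1301]
orientation: [-180.0, -0.0, -104.3]
force: [0.3, -0.4, -0.5]
opening: 0.0174
```

Call:
carry_out(
  increments=[
    [0, 0, 0, 0.5, -0.1, 0, 1],
    [0, 0, 0, 1, -0.2, 0, 1],
    [0, 0, 0, 1, -0.2, 0, 1],
  ],
)

```text
clock: 18.8
tool_pos: [0.5193, -0.2068, 0.13]
orientation: [180.0, -0.0, -104.3]
force: [-0.9, 0.1, -0.4]
opening: 0.0175
```

Call:
carry_out(
  increments=[
    [0, 0, 0, 0.4, -0.1, 0, 1],
    [0, 0, 0, 0.8, -0.2, 0, 1],
    [0, 0, 0, 0.8, -0.2, 0, 1],
  ],
)

```text
clock: 19.18
tool_pos: [0.5197, -0.2069, 0.1299]
orientation: [179.9, -0.0, -104.3]
force: [-3.3, 1.7, 0.0]
opening: 0.0172
```

Call:
carry_out(
  increments=[
    [0, 0, 0, -6.5, 1.5, 0, 1],
    [0, 0, 0, -6.5, 1.5, 20, 1],
    [0, 0, 0, -6.5, 1.5, 55, 1],
    [0, 0, 0, -6.5, 1.5, 82, 1],
    [0, 0, 0, -6.5, 1.5, 85, 1],
    [0, 0, 0, -16, 50, 85, 1],
    [0, 0, 0, -26, 105, 85, 1],
    [0, 0, 0, -37, 160, 85, 1],
    [0, 0, 0, -48, 215, 85, 1],
    [0, 0, 0, -60, 270, 85, 1],
    [0, 0, 0, -70, 320, 85, 1],
    [0, 0, 0, -76, 345, 80, 1],
    [0, 0, 0, -77.6, 353.7, 60, 1],
    [0, 0, 0, -77.6, 353.7, 42, 1],
    [0, 0, 0, -77.6, 353.7, 40, 1],
    [0, 0, 0, -77.6, 353.7, 40, 1],
    [0, 0, 0, -77.6, 353.7, 40, 1],
  ],
)

```text
clock: 21.3
tool_pos: [0.4432, 0.1468, 0.1707]
orientation: [-180.0, 0.1, -104.3]
force: [-1.0, -1.1, -1.4]
opening: 0.0175
```

```bash
python3 - <<'E'
from h import *
o=ctrl.get_obs(); print(o['clock'],o['tool_pos'],o['force'],o['opening'])
p=ctrl.snapshot('side'); cv2.imwrite('pics/g3.png',cv2.resize(p['pixels'][130:230,210:300],(720,800))[:600+200][200:],) 
r=ctrl.outline_of(p,'feeler_rod')
if r:
    ys,xs=np.nonzero(r[0]['pixels']); print(r[0]['confidence'],ys.min(),ys.max(),[(y,xs[ys==y].mean().round(1)) for y in range(ys.min(),ys.max()+1,4)])
tz=o['tool_pos'][2]-.1065
print(tz,proj(p,[[.4427,.1467,z] for z in(tz,tz+.05,.05)]))
# straight model of picked pose from first picture
import pickle; ps,M=pickle.load(open('d.pkl','rb')); ys,xs=np.nonzero(M['feeler_rod',0]); print([(y,xs[ys==y].mean().round(1)) for y in range(ys.min(),ys.max()+1,4)])
E
```

```text
21.3 [0.44316079 0.146756   0.17068425] [-1.01772367 -1.09493384 -1.41250581] 0.01753912544987833
0.63 145 185 [(145, np.float64(244.0)), (149, np.float64(244.0)), (153, np.float64(244.5)), (157, np.float64(245.0)), (161, np.float64(245.5)), (165, np.float64(245.5)), (169, np.float64(245.5)), (173, np.float64(246.0)), (177, np.float64(246.0)), (181, np.float64(247.0)), (185, np.float64(247.0))]
0.064184249417764 [[246.89330151 186.58352267]
 [245.48545857 166.00744708]
 [247.28451147 192.2364315 ]]
[(147, np.float64(244.5)), (151, np.float64(244.0)), (155, np.float64(244.5)), (159, np.float64(244.5)), (163, np.float64(245.0)), (167, np.float64(245.5)), (171, np.float64(245.5)), (175, np.float64(245.5)), (179, np.float64(246.0)), (183, np.float64(246.5)), (187, np.float64(246.5)), (191, np.float64(247.0))]
```

View pics/g3.png

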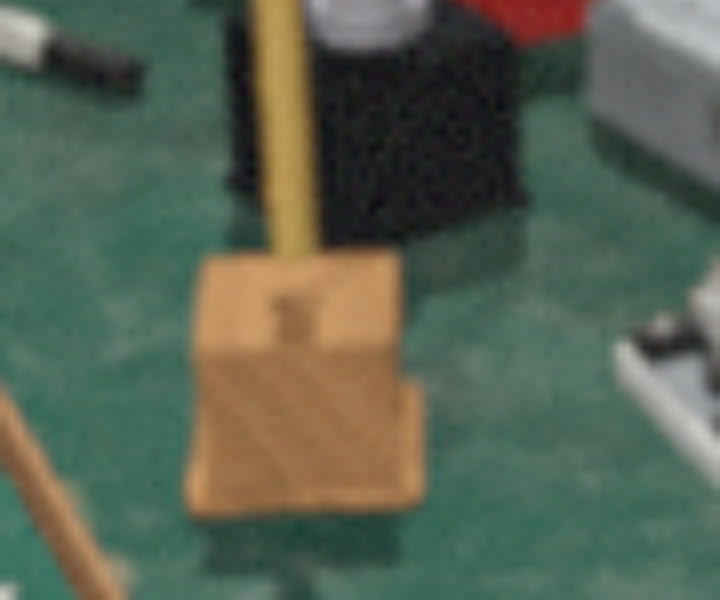

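Call:
carry_out(
  increments=[
    [0, 0, 0, 0, 0, -8, 1],
    [0, 0, 0, 0, 0, -12, 1],
    [0, 0, 0, 0, 0, -14, 1],
    [0, 0, 0, 0, 0, -16, 1],
    [0, 0, 0, 0, 0, -18, 1],
    [0, 0, 0, 0, 0, -18, 1],
  ],
)

```text
clock: 22.15
tool_pos: [0.4427, 0.1467, 0.1519]
orientation: [180.0, -0.0, -104.3]
force: [-0.7, 0.7, -1.5]
opening: 0.0175
```

Tip is in the hole without contact; lower on, mostly to the floor.

Call:
carry_out(
  increments=[
    [0, 0, 0, 0, 0, -7, 1],
    [0, 0, 0, 0, 0, -15, 1],
    [0, 0, 0, 0, 0, -23, 1],
    [0, 0, 0, 0, 0, -31, 1],
    [0, 0, 0, 0, 0, -36, 1],
    [0, 0, 0, 0, 0, -38, 1],
    [0, 0, 0, 0, 0, -38.5, 1],
    [0, 0, 0, 0, 0, -39, 1],
    [0, 0, 0, 0, 0, -39, 1],
  ],
)

```text
clock: 23.28
tool_pos: [0.4428, 0.1468, 0.1132]
orientation: [-180.0, 0.0, -104.3]
force: [0.1, -0.7, -2.1]
opening: 0.0173
```

Call:
carry_out(
  increments=[
    [0, 0, 0, 0, 0, -0.5, 1],
    [0, 0, 0, 0, 0, -0.5, 0.5],
    [0, 0, 0, 0, 0, -0.5, 0],
    [0, 0, 0, 0, 0, -0.5, 0],
    [0, 0, 0, 0, 0, -0.5, 0],
    [0, 0, 0, 0, 0, 20, 0],
    [0, 0, 0, 0, 0, 60, 0],
    [0, 0, 0, 0, 0, 110, 0],
    [0, 0, 0, 0, 0, 115, 0],
    [0, 0, 0, 25, 50, 115, 0],
    [0, 0, 0, 52, 103, 115, 0],
    [0, 0, 0, 77, 153, 115, 0],
    [0, 0, 0, 77, 153, 115, 0],
    [0, 0, 0, 77, 153, 60, 0],
    [0, 0, 0, 77, 153, 20, 0],
    [0, 0, 0, 77, 153, 10, 0],
    [0, 0, 0, 77, 153, 10, 0],
    [0, 0, 0, 77, 153, 10, 0],
  ],
)

```text
clock: 25.52
tool_pos: [0.5206, 0.3004, 0.125]
orientation: [-179.9, 0.1, -104.2]
force: [-0.0, 1.0, 0.8]
opening: 0.0874
```

```bash
python3 - <<'E'
from h import *
o=ctrl.get_obs(); print(o['clock'],o['tool_pos'],o['force'],o['opening'])
p=ctrl.snapshot('side'); cv2.imwrite('pics/g4.png',cv2.resize(p['pixels'][95:225,205:305],(600,780))[180:])
E
```

```text
25.525 [0.52062598 0.30038225 0.12498462] [-0.01223984  1.0246963   0.79783179] 0.08739259518844761
```

View pics/g4.png

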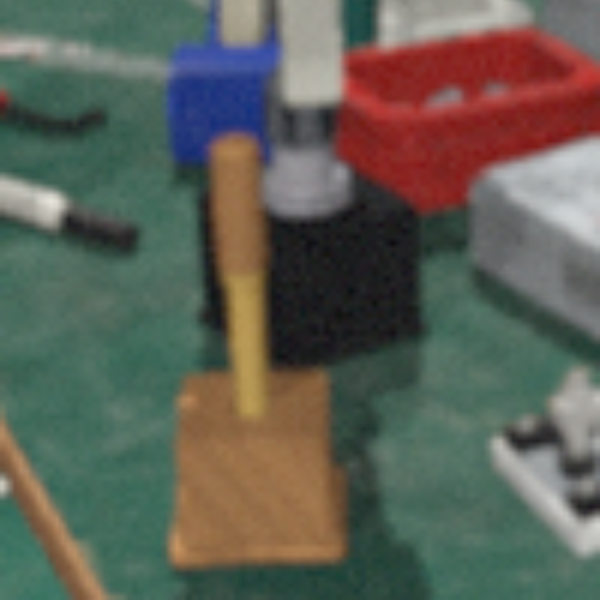

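Call:
carry_out(
  increments=[
    [0, 0, 0, 0, 0, -20, 0],
    [0, 0, 0, 0, 0, -36, 0],
    [0, 0, 0, 0, 0, -42, 0],
    [0, 0, 0, 0, 0, -42, 0],
    [0, 0, 0, 0, 0, -42, 0.4],
    [0, 0, 0, 0, 0, -42, 0.6],
    [0, 0, 0, 0, 0, -42, 1],
    [0, 0, 0, 0, 0, -42, 1],
    [0, 0, 0, 0, 0, -42, 1],
    [0, 0, 0, 0, 0, -42, 1],
    [0, 0, 0, 0, 0, -42, 1],
  ],
)

```text
clock: 26.95
tool_pos: [0.5197, 0.2996, 0.081]
orientation: [180.0, -0.0, -104.3]
force: [0.4, -0.8, 0.2]
opening: 0.0296
```

Call:
carry_out(
  increments=[
    [0, 0, 0, 0, 0, 15, 1],
    [0, 0, 0, 0, 0, 50, 1],
    [0, 0, 0, 0, 0, 95, 1],
    [0, 0, 0, 0, 0, 100, 1],
    [0, 0, 0, -1, -30, 100, 1],
    [0, 0, 0, -2, -85, 100, 1],
    [0, 0, 0, -3, -140, 100, 1],
    [0, 0, 0, -3, -195, 100, 1],
    [0, 0, 0, -4, -250, 100, 1],
    [0, 0, 0, -5, -305, 100, 1],
    [0, 0, 0, -5, -360, 100, 1],
    [0, 0, 0, -6, -415, 100, 1],
    [0, 0, 0, -7, -465, 100, 1],
    [0, 0, 0, -7.2, -495, 100, 1],
    [0, 0, 0, -7.2, -504.8, 95, 1],
    [0, 0, 0, -7.2, -504.8, 83, 1],
    [0, 0, 0, -7.2, -504.8, 80, 1],
    [0, 0, 0, -7.2, -504.8, 80, 1],
    [0, 0, 0, -7.2, -504.8, 80, 1],
  ],
)

```text
clock: 29.32
tool_pos: [0.5129, -0.2044, 0.1613]
orientation: [-180.0, -0.0, -104.2]
force: [-0.1, -0.5, -2.8]
opening: 0.0298
```

```bash
python3 - <<'E'
from h import *
o=ctrl.get_obs(); print(o['clock'],o['tool_pos'],o['force'],o['opening'])
p=ctrl.snapshot('side'); 
fz=o['tool_pos'][2]-.0193
r=ctrl.outline_of(p,'tool_holder')
if r:
    m=r[0]['pixels'];ys,xs=np.nonzero(m); print(r[0]['confidence'],[(y,xs[ys==y].mean().round(1),(ys==y).sum()) for y in range(ys.min(),ys.max()+1,3)])
print('flange,nose,mouth',proj(p,[[.5125,-.2052,z] for z in(fz+.005,fz,fz-.052,.075)]))
cv2.imwrite('pics/g5.png',cv2.resize(p['pixels'][140:290,300:430],(690,796))[:600+196][100:700])
E
```

```text
29.325 [ 0.51286446 -0.20444606  0.1613376 ] [-0.09420309 -0.47258099 -2.83988805] 0.029764586699318273
0.64 [(191, np.float64(357.0), np.int64(3)), (194, np.float64(355.5), np.int64(4)), (197, np.float64(355.5), np.int64(4)), (200, np.float64(355.0), np.int64(5)), (203, np.float64(355.0), np.int64(5)), (206, np.float64(355.5), np.int64(6)), (209, np.float64(356.5), np.int64(8)), (212, np.float64(356.5), np.int64(6)), (215, np.float64(356.0), np.int64(7)), (218, np.float64(355.0), np.int64(9)), (221, np.float64(354.5), np.int64(10)), (224, np.float64(360.3), np.int64(19)), (227, np.float64(362.5), np.int64(22)), (230, np.float64(362.0), np.int64(15)), (233, np.float64(361.0), np.int64(13)), (236, np.float64(361.0), np.int64(13)), (239, np.float64(360.5), np.int64(10)), (242, np.float64(360.5), np.int64(10)), (245, np.float64(360.0), np.int64(9)), (248, np.float64(360.0), np.int64(9)), (251, np.float64(360.0), np.int64(9))]
flange,nose,mouth [[362.6567966  222.92184879]
 [362.43622526 225.67868973]
 [360.21897325 253.16841879]
 [359.60315352 260.73249011]]
```

View pics/g5.png

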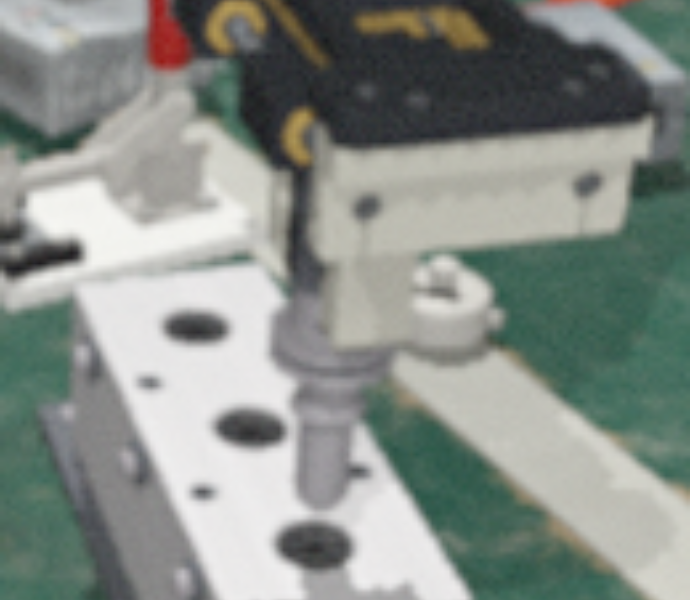

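Call:
carry_out(
  increments=[
    [0, 0, 0, -1, -0.2, 0, 1],
    [0, 0, 0, -1, -0.2, -10, 1],
    [0, 0, 0, -1, -0.2, -18, 1],
    [0, 0, 0, -1, -0.2, -26, 1],
    [0, 0, 0, -1, -0.2, -34, 1],
    [0, 0, 0, -1, -0.2, -40, 1],
    [0, 0, 0, -1, -0.2, -43, 1],
    [0, 0, 0, -1, -0.2, -43, 1],
    [0, 0, 0, -1, -0.2, -43, 1],
  ],
)

```text
clock: 30.55
tool_pos: [0.5117, -0.2053, 0.1183]
orientation: [-180.0, 0.0, -104.3]
force: [-0.6, 0.3, -1.9]
opening: 0.0296
```

Call:
carry_out(
  increments=[
    [0, 0, 0, 0, 0, -2, 1],
    [0, 0, 0, 0, 0, -4, 1],
    [0, 0, 0, 0, 0, -5.5, 1],
    [0, 0, 0, 0, 0, -7, 1],
    [0, 0, 0, 0, 0, -8, 1],
    [0, 0, 0, 0, 0, -8, 1],
  ],
)

```text
clock: 31.3
tool_pos: [0.5116, -0.2053, 0.11]
orientation: [-180.0, 0.0, -104.3]
force: [0.6, 0.3, -2.9]
opening: 0.0297
```

Call:
carry_out(
  increments=[
    [0, 0, 0, 0, 0, -1.5, 1],
    [0, 0, 0, 0, 0, -2.5, 1],
    [0, 0, 0, 0, 0, -3.5, 1],
    [0, 0, 0, 0, 0, -4.5, 1],
    [0, 0, 0, 0, 0, -4.5, 1],
  ],
)

```text
clock: 31.92
tool_pos: [0.5122, -0.2054, 0.106]
orientation: [-179.9, 0.0, -104.2]
force: [1.8, 1.1, 1.6]
opening: 0.0294
```

Call:
carry_out(
  increments=[
    [0, 0, 0, 0, 0, -1, 1],
    [0, 0, 0, 0, 0, -2, 1],
    [0, 0, 0, 0, 0, -3, 1],
    [0, 0, 0, 0, 0, -3, 1],
  ],
)

```text
clock: 32.42
tool_pos: [0.5127, -0.2053, 0.1035]
orientation: [-179.9, 0.0, -104.2]
force: [1.5, 2.0, 5.9]
opening: 0.0295
```

Call:
carry_out(
  increments=[
    [0, 0, 0, 0, 0, -1, 1],
    [0, 0, 0, 0, 0, -2, 1],
    [0, 0, 0, 0, 0, -3, 1],
    [0, 0, 0, 0, 0, -3, 1],
  ],
)

```text
clock: 32.92
tool_pos: [0.5107, -0.2051, 0.0985]
orientation: [179.9, 0.0, -104.3]
force: [2.0, -0.2, -7.6]
opening: 0.0298
```

Call:
carry_out(
  increments=[
    [0, 0, 0, 0, 0, -1.5, 1],
    [0, 0, 0, 0, 0, -3, 1],
    [0, 0, 0, 0, 0, -4, 1],
    [0, 0, 0, 0, 0, -4.5, 1],
    [0, 0, 0, 0, 0, -4.5, 1],
  ],
)

```text
clock: 33.55
tool_pos: [0.5112, -0.2053, 0.095]
orientation: [180.0, -0.0, -104.3]
force: [0.6, 0.6, -1.7]
opening: 0.0294
```

Call:
carry_out(
  increments=[
    [0, 0, 0, 0, 0, -0.7, 1],
    [0, 0, 0, 0, 0, -1.4, 1],
    [0, 0, 0, 0, 0, -1.4, 1],
  ],
)

```text
clock: 33.92
tool_pos: [0.5117, -0.2054, 0.094]
orientation: [-180.0, -0.0, -104.2]
force: [-1.0, 1.2, 1.7]
opening: 0.0299
```

Call:
carry_out(
  increments=[
    [0, 0, 0, 0, 0, -0.6, 1],
    [0, 0, 0, 0, 0, -1.2, 1],
    [0, 0, 0, 0, 0, -1.2, 1],
  ],
)

```text
clock: 34.3
tool_pos: [0.512, -0.2056, 0.0939]
orientation: [-179.9, -0.0, -104.2]
force: [-3.1, 2.2, 12.5]
opening: 0.0294
```

Call:
carry_out(
  increments=[
    [0, 0, 0, 0, 0, 1.2, 1],
    [0, 0, 0, 0, 0, 1.2, 0.5],
    [0, 0, 0, 0, 0, 1.2, 0],
    [0, 0, 0, 0, 0, 1.2, 0],
    [0, 0, 0, 0, 0, 1.2, 0],
    [0, 0, 0, 0, 0, 1.2, 0],
    [0, 0, 0, 0, 0, 20, 0],
    [0, 0, 0, 0, 0, 60, 0],
    [0, 0, 0, 0, 0, 110, 0],
    [0, 0, 0, 0, 0, 130, 0],
    [0, 0, 0, -50, 30, 130, 0],
    [0, 0, 0, -60, 90, 130, 0],
    [0, 0, 0, -60, 140, 130, 0],
    [0, 0, 0, -60, 140, 130, 0],
    [0, 0, 0, -60, 140, 130, 0],
    [0, 0, 0, -60, 140, 130, 0],
  ],
)

```text
clock: 36.3
tool_pos: [0.4515, -0.0661, 0.2223]
orientation: [180.0, -0.0, -104.3]
force: [-0.1, 0.1, 0.7]
opening: 0.0876
```

```bash
python3 - <<'E'
from h import *
o=ctrl.get_obs(); print(o['clock'],o['tool_pos'],o['force'],o['opening'])
p=ctrl.snapshot('side'); q=[.512,-.2054]
for l in('relay_box','tally_counter','tool_holder','feeler_rod'): print(l,[(d['centre'],d['confidence']) for d in ctrl.search_frame(p,l)][:2])
r=ctrl.outline_of(p,'tool_holder')
if r:
    m=r[0]['pixels'].astype(float)
    for z in(0,.008,.013): print(z,fit([(p,m)],[P+[0,0,.013+z] for P in HOLD],q,False))
cv2.imwrite('pics/g6.png',cv2.resize(p['pixels'][120:320,220:420],(600,600)))
E
```

```text
36.3 [ 0.45149049 -0.06609314  0.22230022] [-0.12466647  0.11772268  0.73222275] 0.0876159471383439
relay_box [([0.4986, -0.2097, 0.0536], 0.65)]
tally_counter [([0.6969, -0.0255, 0.0198], 0.61)]
tool_holder [([0.5041, -0.2154, 0.1128], 0.79)]
feeler_rod [([0.447, 0.1427, 0.1149], 0.73)]
0 [(array([ 0.5118, -0.2032]), np.float64(0.087))]
0.008 [(array([ 0.5058, -0.2119]), np.float64(0.074))]
0.013 [(array([ 0.5018, -0.2174]), np.float64(0.072))]
```

View pics/g6.png

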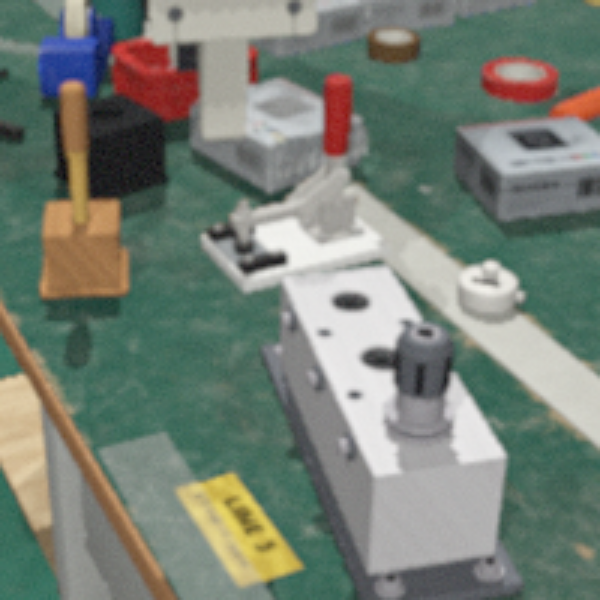

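```bash
python3 -c "
from plant import ctrl
print(ctrl.close_job())"
```

```text
the job is handed in; nothing more can be done
None
```

The tool holder is fully home in socket_2 (the right, -y socket), the rod is back in its stand, and the job is handed in. The clock stood at about 36 s of the 64 s allowed.

- **Probing:** The rod stopped on a plug 39 mm down in socket_0 and socket_1. In socket_2 it reached the floor at 55 mm. I pressed with about 13 N at most, and then felt that socket's walls lightly to find its centre.
- **Seating:** The holder met the spring ball, snapped past it and stopped firm at about 15 N. The tool height there was 93.9 mm; about 94 mm was expected for flange-down.
- **Last checks:** The final picture shows the flange on the magazine and the rod upright in its stand. The tally counter is within about 3 mm of its first reading. A fit of the holder's outline assuming it is fully down puts it within about 2 mm of the socket centre.
- **Disagreements:**
    - The network put "relay_box" on the magazine in the last picture, which is a false detection. In the picture the real box looks unmoved, but I did not measure it.
    - The outline fit alone scored slightly better for a raised flange (0.074 and 0.072 against 0.087). Those fits also move the holder 9 to 16 mm off the socket, so I went by the tool height and the firm stop.

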